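# Set a drilling template on its twin pins and clamp it

### The arm

A 6-joint arm with a two-finger parallel gripper is mounted at the origin on the work surface. World frame = base frame: x ahead of the robot, y to its left, z up, the work surface at z = 0. Lengths are in m, angles in rad, forces in N, time in s.
With the tool pointing down it reaches from about 0.225 to 0.875 m from the base axis. Payload 3.4 kg.
Tool frame: the origin (TCP) lies on the centre line of the jaws, within the pads' length; the fingertips stand 17 mm ahead of it and the grasp point (between the pads) lies 2 mm behind it; z points along the fingers, y is the line along which they close (so a half turn about z gives the same grasp; the last joint's range is limited). The gripper opens to 85 mm and grips with 20 to 120 N. Pads are 22 mm wide; open, the fingers measure 114 mm over their backs; the gripper's body (76 mm by 85 mm) begins 54 mm behind the grasp point. The pads swing forward as they close: fully open they stand 13 mm farther back than shut.
Start: joints at [1.082, 0.276, 1.505, -0, 1.361, -0.121], TCP at [0.207, 0.537, 0.248] pointing down, gripper open.
Joint ranges: [-2.89, 2.89], [-0.75, 2.08], [0.22, 2.7], [-1.18, 4.32], [0.11, 2.71], [-2.7, 2.7]. Speed limits (rad/s): [2.57, 2.57, 3.14, 3.14, 3.14, 3.14].

### API

Orientations are given as a unit quaternion [w, x, y, z].
In Python, from rig import manip gives the robot as it stands.
- The arm moves only by the tool move_arm, never from a script. Its argument "steps" is one flat list of numbers, 7 for each row, row after row: the turn, a rotation vector about the world's x, y, z normalised to -1 to 1, where 1 is 360 degrees, then the shift along the world's x, y, z normalised to -1 to 1, where 1 is 1 m, then the opening, from -1 (shut) to 1 (fully open). A call has exactly 10 rows; each row is the pose to reach, as a shift and turn from the pose commanded when the call began, turning the shorter way round; what a row does not reach only later rows make up. A row lasts 1/10 s, in which the tool goes at most 50 mm and 8.59 degrees, less where a joint would pass 70% of its speed; a pose out of reach is approached as far as the arm can. A call with a number of a shift or a turn outside -1 to 1 is refused whole. A call with a gripper value outside its range is refused whole. The fingers move at their own pace and stop on an object; "squeeze" is the grip in N (left out, the last holds). Time passes only in rows, so rows that repeat a pose let the fingers close, or fill a call up. It gives the time, the measured TCP pose, the force, the opening and the grip force at its end, in the units of the state.
- manip.get_state(): the state, without advancing time (a new reading comes with each control period).
- manip.get_image(name): name is "scene" or "top"; returns a dict with "pixels" (384x512x3 uint8, blue, green, red), "fx", "fy", "cx", "cy" (pixels), "D" ([k1, k2, p1, p2, k3] as OpenCV has them; the pictures are not rectified), "R" (3x3) and "t" (3): a world point X has camera coordinates R X + t. Camera axes: x right, y down, z forward; pixel columns grow to the right and rows downward; lengths in m; the calibration is good to about 2 mm. A picture is of the moment at which its call begins. There is no depth.
- manip.sign_off(): hands the job in; it is judged then, once.
The state is a dict: "clock": time; "qpos": joint angles; "qd": joint speeds; "effort": joint torques, N m; "position": TCP position; "ee_rot": TCP orientation; "contact_force": force on the tool from outside, world axes, zero at the start; "moment": the same for the moment, N m; "width": finger opening in m; "gripper_force": force on a finger pad.
Only numpy, scipy, OpenCV 4.12 (cv2) and the standard library are available. Lean on these libraries where they do the work, as an engineer would, in place of code of your own. Each camera call takes 0.05 s, during which the arm holds its last target. There are 200 camera calls.

### The job

Pick up the loose drilling template by its wooden grip, set it over both steel pins of the drilling jig at once, and let it down gently, without forcing, until it lies flat and fully home on the wooden workpiece. Then swing the jig's clamp round until it stops with its nose over the end of the template. Leave the glue bottle and the screw jar standing.

Things in the scene. Friction and masses are not known exactly. Their poses are not given: they have to be found in the camera images.
- template: Loose plywood plate, 0.22 to 0.44 kg, flat on the bench: 90 (x) x 200 (y) x 10 mm (z), two round through holes of 14.5 mm diameter at x = 0, y = -70 and +70 mm; six small bushings are only looks. Wooden grip bar on its middle: 22 wide (x), 96 long (y), from 10 to 48 mm above the underside. Origin: centre of the underside, z up. Fits the pins either way round.
- jig: Drilling jig fixed to the bench: grey bed 150 (x) x 290 (y) x 12 mm; origin at the centre of its underside, z up. A dark wooden workpiece 60 (x) x 104 (y) mm is fixed on its centre, its top 32 mm above the origin: there the template's underside lies when fully home. Contact between template and jig, pins included, must stay under 40 N.
- pin_middle (a point): Point of the jig at x = 0, y = 0, 50 mm above its origin: the level of the pins' tips. Two steel pins, 12 mm diameter, tips chamfered 1.5 mm, stand at the jig's y = -70 and +70 mm. Both have the same jig x, anywhere from -12 to +12 mm (set by hand and locked; they do not give way), which no pose tells: find them by feel or by sight.
- clamp (a joint): Angle (rad) of the swing clamp, growing clockwise from above; stays where left (friction 0.08 N m). Steel bar 16 mm wide, 45 to 51 mm above the jig's origin (a seated template's top is at 42), nose reaching 38 mm from the axis, upright peg on the other arm. 0: nose to the jig's +x, peg to -x. 1.57 (stop 1.60): nose to -y over the template's end, peg to +y. Starts at -0.3 to 0.15.
- clamp_axis (a point): Point on the clamp's upright axis, at the jig's x = 0, y = +118 mm, 45 mm above the jig's origin (underside of the clamp bar).
- clamp_peg (a point): Grip point on the axis of the clamp's upright black peg (12 mm diameter, from 51 to 93 mm above the jig's origin), 34 mm from the clamp's axis; this point is 73 mm above the jig's origin.
- glue: White glue bottle, 56 mm diameter, 130 mm tall, standing on the bench; origin at the centre of its underside.
- screw_jar: Clear jar with a steel cap, 60 mm diameter, 80 mm tall, standing on the bench; origin at the centre of its underside.
Not all that is in view belongs to the job. Of the things that look like the template, the larger one is meant.

How it is judged:
On the way, in this order (a step that is already met when the one before it is completed fails the run):
1. the template is lifted clear of the bench (height (world z) of template above 0.04 m), for 0.1 s.
2. the template lies fully home on the workpiece with both pins through its holes, the clamp still open (z of template in the frame of jig between 0.028 and 0.0345 m and x of template in the frame of jig between -0.017 and 0.017 m and y of template in the frame of jig between -0.005 and 0.005 m and angle between the y axis of template and the y axis of jig, either way round below 0.06 rad and angle between template's own z axis and vertical below 0.04 rad and value of joint clamp below 0.6 rad), for 0.2 s.
At the end, for the whole second after the job is handed in: Template at rest on the workpiece, both pins through it (underside 28 to 34.5 mm over the jig's origin, within 17 mm of its centre in x and 5 mm in y, turned under 0.06 and tilted under 0.04 rad); clamp swung past 1.4 rad, over the template's end (z of template in the frame of jig between 0.028 and 0.0345 m and x of template in the frame of jig between -0.017 and 0.017 m and y of template in the frame of jig between -0.005 and 0.005 m and angle between the y axis of template and the y axis of jig, either way round below 0.06 rad and angle between template's own z axis and vertical below 0.04 rad and value of joint clamp above 1.4 rad and linear speed of template below 0.02 m/s and velocity of joint clamp below 0.1 rad/s); the robot touches nothing.
It fails at once if the template is forced against the jig or its pins with more than 40 N (contact force between template and jig above 40 N).
It fails at once if the glue bottle is knocked over (angle between glue's own z axis and vertical above 0.5 rad).
It fails at once if the screw jar is knocked over (angle between screw_jar's own z axis and vertical above 0.5 rad).
It also fails if it takes over 72 s, if anything falls off the work surface, if the arm or the gripper's body presses on something with over 40 N, if the wrist force passes 120 N, or if a joint passes its speed limit or range.

## Working session

There is one attempt and no reset: what is moved stays moved. The work goes in short steps, Python scripts to look and compute and a tool call to move; the robot and the scene stay as the last step left them, time stands still between calls to the robot, and variables do not carry over. Pictures are saved under pics/ and viewed, at most 10 in all, crops included, and the job is handed in when it is done.

Besides the shell and the picture viewer there is one more tool, called after ">>>" as name(argument=value, ...), one argument or row to a line, values as JSON. move_arm: Moves the arm, as the interface text tells. Scaled input: -1 to 1 covers 1 m each way for a shift and 360 degrees each way for a turn. Its arguments: {"type":"object","properties":{"steps":{"type":"array"},"squeeze":{"type":"number"}},"required":["steps"]}

```bash
mkdir -p pics; ls
cat > h.py <<'E'
import numpy as np, cv2
from rig import manip
def grab(n,f):
    d=manip.get_image(n); cv2.imwrite(f'pics/{f}.png',d['pixels']); np.savez(f'pics/{f}.npz',**{k:np.array(v) for k,v in d.items()}); return d
def load(f): return dict(np.load(f'pics/{f}.npz'))
def K(d): return np.array([[d['fx'],0,d['cx']],[0,d['fy'],d['cy']],[0,0,1.]],float)
def ray(d,uv):
    p=cv2.undistortPoints(np.array(uv,float).reshape(-1,1,2),K(d),np.array(d['D'],float)).reshape(-1,2)
    R=np.array(d['R']);t=np.array(d['t']).ravel()
    return -R.T@t,np.c_[p,np.ones(len(p))]@R
def atz(d,uv,z):
    c,r=ray(d,uv); return c+r*((z-c[2])/r[:,2])[:,None]
def tri(d1,a,d2,b):
    c1,r1=ray(d1,a);c2,r2=ray(d2,b);out=[]
    for u,v in zip(r1,r2):
        s=np.linalg.lstsq(np.c_[u,-v],c2-c1,rcond=None)[0]; p=c1+s[0]*u;q=c2+s[1]*v
        out.append([*((p+q)/2),np.linalg.norm(p-q)])
    return np.array(out)
def proj(d,X):
    return cv2.projectPoints(np.array(X,float).reshape(-1,3),cv2.Rodrigues(np.array(d['R'],float))[0],np.array(d['t'],float).ravel(),K(d),np.array(d['D'],float))[0].reshape(-1,2)
E
python3 - <<'E'
from h import *
np.set_printoptions(precision=4,suppress=True)
for n in('scene','top'):
    d=grab(n,n+'0'); print(n,d['fx'],d['cx'],d['cy'],d['D'],np.array(d['R']),d['t'],ray(d,[[256,192]])[0])
print(manip.get_state())
a=cv2.imread('pics/scene0.png');b=cv2.imread('pics/top0.png')
cv2.imwrite('pics/s0b.png',cv2.resize(a,(800,600),interpolation=cv2.INTER_CUBIC))
cv2.imwrite('pics/t0b.png',cv2.resize(b,(800,600),interpolation=cv2.INTER_CUBIC))
E
```

```text
pics
scene 429.5988420187081 261.62577892841205 192.39294786730272 [-0.1627  0.      0.      0.      0.    ] [[ 0.7416  0.6706  0.0159]
 [ 0.4215 -0.4474 -0.7887]
 [-0.5218  0.5917 -0.6145]] [-0.4033 -0.1652  1.4756] [ 1.1388 -0.6765  0.7829]
top 449.919658519749 260.9185045263885 188.11203571525806 [-0.1742  0.      0.      0.      0.    ] [[ 0.0265 -0.9996  0.0082]
 [-0.9874 -0.0274 -0.1559]
 [ 0.156  -0.0039 -0.9877]] [-0.0094  0.5393  0.9708] [0.3812 0.0092 1.043 ]
{'clock': 0.1, 'qpos': array([ 1.082 ,  0.2766,  1.506 ,  0.    ,  1.3607, -0.121 ]), 'qd': array([-0.0008, -0.0014, -0.0023, -0.0009, -0.0005, -0.0012]), 'effort': array([  0.0005, -41.7702, -24.6404,  -0.0004,   0.0059,  -0.    ]), 'position': array([0.2066, 0.5362, 0.2475]), 'ee_rot': array([-0.0003,  0.1829,  0.9831, -0.0008]), 'contact_force': array([0.457 , 0.2551, 0.1274]), 'moment': array([ 0.032 , -0.0189,  0.043 ]), 'gripper_force': 0.0, 'width': 0.08515755741392651}
```

View pics/s0b.png

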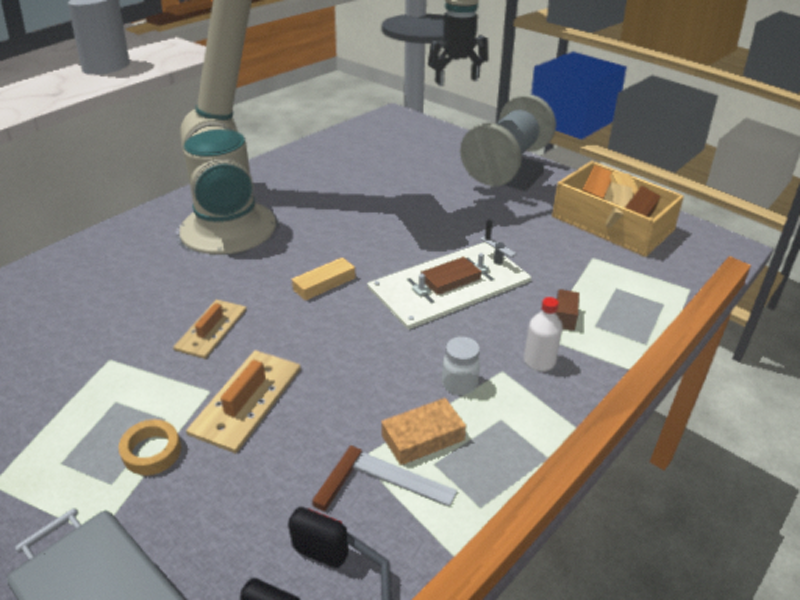

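View pics/t0b.png

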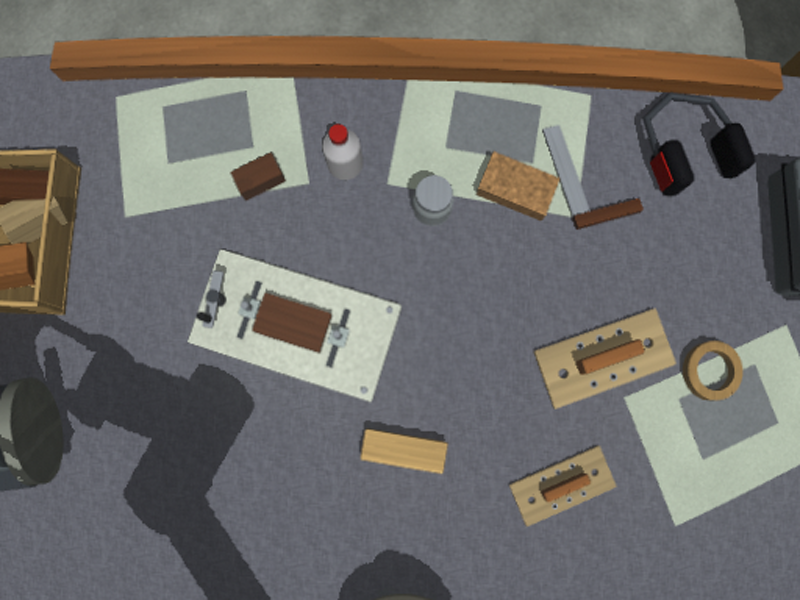

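Look-alikes (800 px top view): the large plate (605,357), the small plate (563,485), and the beech block (404,450). The larger plate fits the description. In the scene view it is at (245,398). The jig is at (295,325) in the top view, with the clamp at its left end. Next are close crops of both.

Run:
```python
from h import *
def crop(f,x0,y0,w,h,W,H):
    a=cv2.imread(f'pics/{f}.png')[y0:y0+h,x0:x0+w]; return cv2.resize(a,(W,H),interpolation=cv2.INTER_CUBIC)
# scale 6 templ top: 100x75 -> ; 
A=crop('top0',335,190,100,75,600,450)
cv2.imwrite('pics/c1.png',np.vstack([crop('top0',335,190,100,75,400,300),crop('scene0',112,218,100,75,400,300)]))
cv2.imwrite('pics/c2.png',np.vstack([crop('top0',115,155,160,60,800,300),crop('scene0',230,133,120,80,450,300).copy() if 0 else cv2.copyMakeBorder(crop('scene0',230,135,120,75,480,300),0,0,0,320,cv2.BORDER_CONSTANT)]))
cv2.imwrite('pics/c2.png',np.vstack([cv2.copyMakeBorder(crop('top0',115,155,150,105,450,315),0,0,0,50,cv2.BORDER_CONSTANT),cv2.copyMakeBorder(crop('scene0',230,135,120,70,480,280),0,0,0,20,cv2.BORDER_CONSTANT)]))
```

```text
(no output)
```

View pics/c1.png

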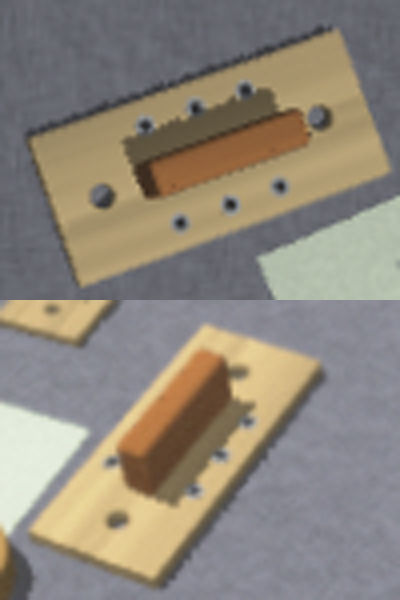

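View pics/c2.png

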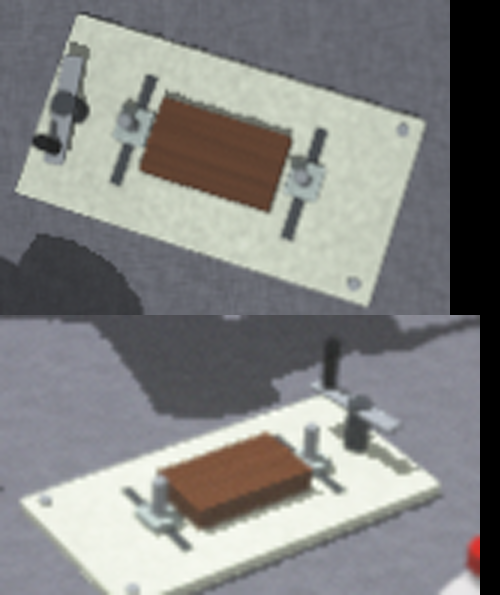

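The crops show:
- **Template:** flat, with both holes and the grip visible. The top-crop holes are at (102,196) and (319,117).
- **Jig:** pins at scene-crop (160,480) and (312,428), clamp peg at (331,340).

I'll fit poses jointly from both views.

```bash
cat > fit.py <<'E'
from h import *
from scipy.optimize import least_squares
np.set_printoptions(precision=4,suppress=True)
T,S=load('top0'),load('scene0')
def px(l,s,ox,oy): return (np.array(l,float)+.5)/s-.5+[ox,oy]
def W(p,X): 
    c,s=np.cos(p[3]),np.sin(p[3]); X=np.array(X,float); return np.c_[c*X[:,0]-s*X[:,1]+p[0],s*X[:,0]+c*X[:,1]+p[1],X[:,2]+p[2]]
def tplpts():
    # top-view order; template y axis taken towards image left
    cor=[[.045,.1,.01],[.045,-.1,.01],[-.045,-.1,.01],[-.045,.1,.01]]; hol=[[0,.07,.01],[0,-.07,.01]]
    return np.array(cor+hol)
tt=px([(28,135),(338,27),(391,170),(82,287),(102,196),(319,117)],4,335,190)
ts=px([(322,62),(155,277),(30,230),(207,23),(238,72),(118,219)],4,112,218)
if __name__=='__main__':
    print('tri top/scene',tri(T,tt,S,ts))
E
python3 fit.py
cat > fit2.py <<'E'
from fit import *
X=tplpts()
def run(f,x0,n):
    r=least_squares(f,x0,loss='soft_l1',x_scale=.01); print(n,r.x); print(f(r.x).reshape(-1,2)); return r.x
# correct correspondence scene by nearest
def nn(obs,d):
    return obs
f=lambda p:np.r_[(proj(T,W(p,X))-tt).ravel(),(proj(S,W(p,X))-ts).ravel()]
p=run(f,[.33,-.3,0,.35],'template')
J=[[.075,.145,.012],[.075,-.145,.012],[-.075,-.145,.012],[-.075,.145,.012],[.03,.052,.032],[.03,-.052,.032],[-.03,-.052,.032],[-.03,.052,.032]]
jt=px([(80,13),(425,121),(368,306),(16,191),(167,94),(292,132),(270,212),(140,170)],3,115,155)
Js=[J[0],J[2],J[3]]+[J[i] for i in(7,6,5,4)]
js=px([(440,172),(22,185),(325,78),(268,119),(157,153),(203,196),(312,151)],4,230,135)
pins=px([(160,165),(312,113)],4,230,135)
f=lambda p:np.r_[(proj(T,W(p,J))-jt).ravel(),(proj(S,W(p,Js))-js).ravel()]
q=run(f,[.4,.2,0,-.3],'jig')
g=lambda x:np.r_[(proj(S,W(q,[[x[0],-.07,.05],[x[0],.07,.05]]))-pins).ravel()]
x=run(g,[0.],'pinx')
print('pin pred top crop',(proj(T,W(q,[[x[0],-.07,.05],[x[0],.07,.05]]))-[115,155]+.5)*3-.5)
P=lambda a,z:[-.034*np.cos(a),.118+.034*np.sin(a),z]
pg=px([(331,25),(331,73)],4,230,135)
h=lambda a:np.r_[(proj(S,W(q,[P(a[0],.093),P(a[0],.051)]))-pg).ravel()]
a=run(h,[0.],'clamp'); print('peg world',W(q,[P(a[0],.073)]),'axis',W(q,[[0,.118,.045]]))
E
python3 fit2.py
```

```text
tri top/scene [[ 0.4665 -0.1846  0.0095  0.0016]
 [ 0.5346 -0.3715  0.0111  0.0008]
 [ 0.4505 -0.4026  0.0102  0.0002]
 [ 0.3807 -0.215   0.0104  0.002 ]
 [ 0.4324 -0.2282  0.0081  0.0008]
 [ 0.4809 -0.3592  0.0091  0.0008]]
template [ 0.4576 -0.2935 -0.0003  0.3525]
[[ 0.0785  0.7665]
 [ 0.0631  0.303 ]
 [ 0.0305  0.2557]
 [-0.3152 -0.3324]
 [ 0.1337 -0.3441]
 [ 0.2229 -0.255 ]
 [ 0.1215 -0.3801]
 [ 0.0808  0.3999]
 [-0.255   0.0507]
 [-0.3637  0.237 ]
 [ 0.4392 -0.327 ]
 [ 0.3384 -0.0001]]
jig [ 0.4964  0.1729 -0.0018 -0.2764]
[[-0.3918 -0.6619]
 [ 1.0348 -0.3983]
 [ 0.3406  0.0914]
 [-0.2056  0.0074]
 [-0.7775  0.3977]
 [ 0.4014  1.2525]
 [-0.5408 -0.2693]
 [-0.2727 -0.1174]
 [ 0.5361 -0.5731]
 [-0.498  -0.1131]
 [ 0.0449  0.1774]
 [-0.0646 -0.5447]
 [-0.2293  0.7899]
 [-0.643   0.2521]
 [ 0.4617  1.012 ]]
pinx [0.0024]
[[ 0.0122  0.1257]
 [ 0.2159 -0.4551]]
pin pred top crop [[302.2247 175.0074]
 [125.8524 118.8695]]
clamp [-0.1328]
[[ 0.7072  0.5774]
 [-0.428  -0.0764]]
peg world [[0.4949 0.2913 0.0712]] axis [[0.5285 0.2864 0.0432]]
```

Poses found: template at (0.458, -0.294) with yaw 0.353, and jig at (0.496, 0.173) with yaw -0.276. The pins sit at about x = +2 mm in the jig frame, and the clamp is at about -0.13. Now I'll travel to above the grip.

>>> move_arm(
  steps=[0,0,-0.1353,0.251,-0.83,-0.1,1,0,0,-0.1353,0.251,-0.83,-0.1,1,0,0,-0.1353,0.251,-0.83,-0.1,1,0,0,-0.1353,0.251,-0.83,-0.1,1,0,0,-0.1353,0.251,-0.83,-0.1,1,0,0,-0.1353,0.251,-0.83,-0.1,1,0,0,-0.1353,0.251,-0.83,-0.1,1,0,0,-0.1353,0.251,-0.83,-0.1,1,0,0,-0.1353,0.251,-0.83,-0.1,1,0,0,-0.1353,0.251,-0.83,-0.1,1],
  squeeze=60,
)

```text
clock: 1.1
position: [0.3505, 0.0593, 0.1909]
ee_rot: [0.0, 0.572, 0.82, 0.0]
contact_force: [0.9, 1.5, 0.5]
width: 0.0856
gripper_force: 0.0
```

>>> move_arm(
  steps=[0,0,0,0.107,-0.354,-0.07,1,0,0,0,0.107,-0.354,-0.07,1,0,0,0,0.107,-0.354,-0.07,1,0,0,0,0.107,-0.354,-0.07,1,0,0,0,0.107,-0.354,-0.07,1,0,0,0,0.107,-0.354,-0.07,1,0,0,0,0.107,-0.354,-0.07,1,0,0,0,0.107,-0.354,-0.07,1,0,0,0,0.107,-0.354,-0.07,1,0,0,0,0.107,-0.354,-0.07,1],
)

```text
clock: 2.1
position: [0.4569, -0.2927, 0.1202]
ee_rot: [-0.001, 0.572, 0.82, 0.0]
contact_force: [-0.6, 0.2, 0.8]
width: 0.0854
gripper_force: 0.0
```

Run:
```python
from h import *
s=manip.get_state(); print(s['position'],s['ee_rot'])
d=grab('scene','scene1'); a=cv2.imread('pics/scene1.png')[170:310,80:240]
cv2.imwrite('pics/v1.png',cv2.resize(a,(640,560),interpolation=cv2.INTER_CUBIC))
```

```text
[ 0.45686531 -0.29266245  0.12018391] [-1.27540392e-03  5.72494434e-01  8.19907555e-01  3.13897342e-04]
```

View pics/v1.png

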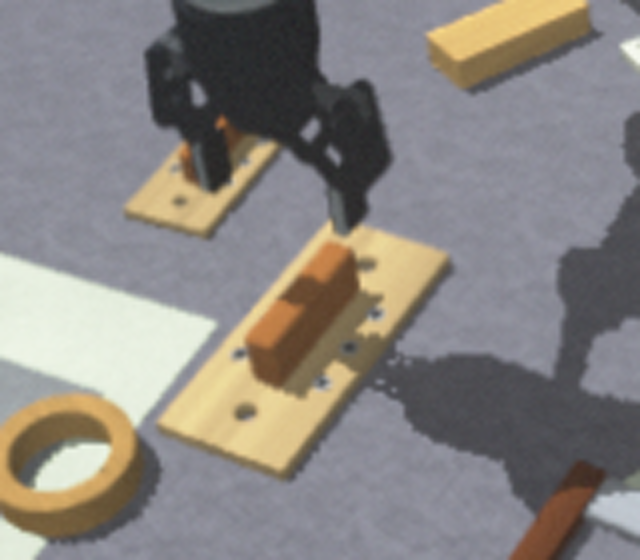

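The open fingers stand above the grip bar, around crop pixel (300,300), on either side of it and in line. I'll descend and close.

>>> move_arm(
  steps=[0,0,0,0.001,-0.001,-0.03,1,0,0,0,0.001,-0.001,-0.05,1,0,0,0,0.001,-0.001,-0.07,1,0,0,0,0.001,-0.001,-0.085,1,0,0,0,0.001,-0.001,-0.085,1,0,0,0,0.001,-0.001,-0.085,-1,0,0,0,0.001,-0.001,-0.085,-1,0,0,0,0.001,-0.001,-0.085,-1,0,0,0,0.001,-0.001,-0.085,-1,0,0,0,0.001,-0.001,-0.085,-1],
  squeeze=60,
)

```text
clock: 3.15
position: [0.459, -0.2943, 0.0369]
ee_rot: [0.001, 0.572, 0.82, -0.0]
contact_force: [-0.3, 0.1, 4.6]
width: 0.0211
gripper_force: 60.9
```

>>> move_arm(
  steps=[0,0,0,0,0,0.005,-1,0,0,0,0,0,0.015,-1,0,0,0,0,0,0.03,-1,0,0,0,0,0,0.05,-1,0,0,0,0,0,0.07,-1,0,0,0,0,0,0.09,-1,0,0,0,0,0,0.1,-1,0,0,0,0,0,0.1,-1,0,0,0,0,0,0.1,-1,0,0,0,0,0,0.1,-1],
)

```text
clock: 4.15
position: [0.4578, -0.2933, 0.1349]
ee_rot: [-0.001, 0.572, 0.82, 0.0]
contact_force: [-0.5, -0.7, -1.7]
width: 0.0211
gripper_force: 59.8
```

Run:
```python
from h import *
np.set_printoptions(precision=4,suppress=True)
s=manip.get_state(); print(s['position'],s['ee_rot'],s['contact_force'],s['moment'],s['width'])
```

```text
[ 0.4578 -0.2933  0.1349] [-0.0012  0.572   0.8202  0.0002] [-0.4916 -0.7229 -1.6697] [ 0.0111  0.0525 -0.008 ] 0.021069423626216287
```

>>> move_arm(
  steps=[0,0,-0.1,0.041,0.4655,0,-1,0,0,-0.1,0.041,0.4655,0,-1,0,0,-0.1,0.041,0.4655,0,-1,0,0,-0.1,0.041,0.4655,0,-1,0,0,-0.1,0.041,0.4655,0,-1,0,0,-0.1,0.041,0.4655,0,-1,0,0,-0.1,0.041,0.4655,0,-1,0,0,-0.1,0.041,0.4655,0,-1,0,0,-0.1,0.041,0.4655,0,-1,0,0,-0.1,0.041,0.4655,0,-1],
)

```text
clock: 5.15
position: [0.4989, 0.1748, 0.1351]
ee_rot: [-0.001, 0.797, 0.604, -0.0]
contact_force: [1.4, -0.8, -2.7]
width: 0.021
gripper_force: 59.7
```

>>> move_arm(
  steps=[0,0,0,0,0,-0.01,-1,0,0,0,0,0,-0.02,-1,0,0,0,0,0,-0.03,-1,0,0,0,0,0,-0.037,-1,0,0,0,0,0,-0.037,-1,0,0,0,0,0,-0.037,-1,0,0,0,0,0,-0.037,-1,0,0,0,0,0,-0.037,-1,0,0,0,0,0,-0.037,-1,0,0,0,0,0,-0.037,-1],
)

```text
clock: 6.15
position: [0.4997, 0.1717, 0.0993]
ee_rot: [0.0, 0.797, 0.603, 0.0]
contact_force: [0.0, -0.4, -2.1]
width: 0.0215
gripper_force: 59.7
```

Run:
```python
from h import *
np.set_printoptions(precision=4,suppress=True)
s=manip.get_state(); print(s['position'],s['ee_rot'],s['contact_force'],s['moment'],s['width'])
grab('scene','scene2');grab('top','top2')
def crop(f,x0,y0,w,h,k):
    a=cv2.imread(f'pics/{f}.png')[y0:y0+h,x0:x0+w]; return cv2.resize(a,(w*k,h*k),interpolation=cv2.INTER_CUBIC)
cv2.imwrite('pics/v2.png',np.hstack([crop('top2',115,140,100,125,4) if 0 else crop('top2',115,145,100,115,4),crop('scene2',240,105,100,115,4)]))
```

```text
[0.4997 0.1717 0.0993] [0.0002 0.7975 0.6034 0.0003] [ 0.0281 -0.3641 -2.069 ] [-0.0115  0.0245  0.0103] 0.021520289038322368
```

View pics/v2.png

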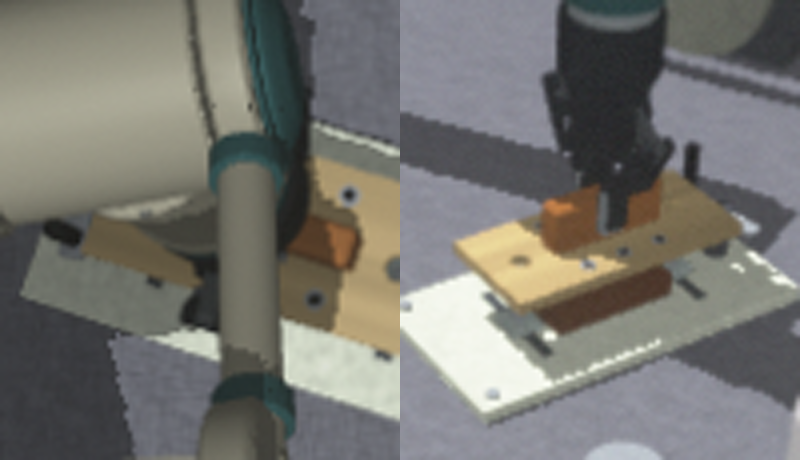

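The template hangs over the jig, with its front hole at (521,260) and its corners visible in the scene view. I'll compare the held pose with the prediction using the scene camera.

Run:
```python
from fit import *
S2=load('scene2');T2=load('top2')
o=px([(54,245),(120,307),(342,228),(120.5,260)],4,240,105)
X=[[-.045,-.1,.01],[.045,-.1,.01],[.045,.1,.01],[0,-.07,.01]]
p0=np.array([.4997,.1717,.0632,-.2754])
print('pred-obs',proj(S2,W(p0,X))-o)
# refine 
f=lambda v:(proj(S2,W([v[0],v[1],p0[2],v[2]],X))-o).ravel()
r=least_squares(f,[.5,.17,-.27]);print(r.x,f(r.x).reshape(-1,2))
# visible in top: right hole (393,267), bottom-right edge pts
print('top pred hole crop',(proj(T2,W(p0,[[0,-.07,.01]]))-[115,145]+.5)*4-.5)
# peg now vs before
print(S['t']-S2['t'],T['t']-T2['t'])
```

```text
pred-obs [[-0.0346 -1.206 ]
 [ 0.1672 -1.0999]
 [ 0.4937 -1.5336]
 [ 0.2781 -0.4137]]
[ 0.5028  0.1673 -0.2788] [[-0.3212 -0.2523]
 [-0.1709 -0.0124]
 [ 0.5032 -0.4799]
 [ 0.0165  0.601 ]]
top pred hole crop [[399.9305 266.9346]]
[0. 0. 0.] [0. 0. 0.]
```

Run:
```python
from fit2 import *
print('-----')
S_=lambda v:[v[0],v[1],0,v[2]]
pinfun=lambda v:proj(S,W(S_(v),[[v[3],-.07,.05],[v[3],.07,.05]]))-pins
ft=lambda v:(proj(T,W(S_(v),J))-jt).ravel()
fs=lambda v:(proj(S,W(S_(v),Js))-js).ravel()
for n,g in(('top',ft),('scene',fs),('both',lambda v:np.r_[ft(v),fs(v)]),('scene+pins',lambda v:np.r_[fs(v),pinfun(v).ravel()])):
    r=least_squares(g,[.5,.17,-.27,.0],loss='soft_l1');print(n,r.x,'pins',W(S_(r.x),[[r.x[3],0,0]])[0])
# template top/scene only at z=0
for n,d,o in(('T',T,tt),('S',S,ts)):
    r=least_squares(lambda v:(proj(d,W(S_(v),X))-o).ravel(),[.45,-.29,.35]);print(n,r.x)
# pins direct at z .05 by scene
print('pins at z=.05',atz(S,pins,.05),'mid',atz(S,pins,.05).mean(0)); v=atz(S,pins,.05);print(np.linalg.norm(v[0]-v[1]),np.arctan2(v[0,0]-v[1,0],v[1,1]-v[0,1]))
```

```text
template [ 0.4576 -0.2935 -0.0003  0.3525]
[[ 0.0785  0.7665]
 [ 0.0631  0.303 ]
 [ 0.0305  0.2557]
 [-0.3152 -0.3324]
 [ 0.1337 -0.3441]
 [ 0.2229 -0.255 ]
 [ 0.1215 -0.3801]
 [ 0.0808  0.3999]
 [-0.255   0.0507]
 [-0.3637  0.237 ]
 [ 0.4392 -0.327 ]
 [ 0.3384 -0.0001]]
jig [ 0.4964  0.1729 -0.0018 -0.2764]
[[-0.3918 -0.6619]
 [ 1.0348 -0.3983]
 [ 0.3406  0.0914]
 [-0.2056  0.0074]
 [-0.7775  0.3977]
 [ 0.4014  1.2525]
 [-0.5408 -0.2693]
 [-0.2727 -0.1174]
 [ 0.5361 -0.5731]
 [-0.498  -0.1131]
 [ 0.0449  0.1774]
 [-0.0646 -0.5447]
 [-0.2293  0.7899]
 [-0.643   0.2521]
 [ 0.4617  1.012 ]]
pinx [0.0024]
[[ 0.0122  0.1257]
 [ 0.2159 -0.4551]]
pin pred top crop [[302.2247 175.0074]
 [125.8524 118.8695]]
clamp [-0.1328]
[[ 0.7072  0.5774]
 [-0.428  -0.0764]]
peg world [[0.4949 0.2913 0.0712]] axis [[0.5285 0.2864 0.0432]]
-----
top [ 0.4962  0.1724 -0.2768  0.    ] pins [0.4962 0.1724 0.    ]
scene [ 0.4975  0.1719 -0.273   0.    ] pins [0.4975 0.1719 0.    ]
both [ 0.4964  0.1724 -0.2764  0.    ] pins [0.4964 0.1724 0.    ]
scene+pins [ 0.4975  0.1714 -0.2749  0.0027] pins [0.5001 0.1706 0.    ]
T [ 0.4577 -0.2933  0.3538]
S [ 0.4576 -0.2937  0.3501]
pins at z=.05 [[0.4808 0.1034 0.05  ]
 [0.5203 0.2349 0.05  ]] mid [0.5006 0.1691 0.05  ]
0.13728288589931945 -0.2924815690916665
```

>>> move_arm(
  steps=[0,0,0,-0.001,0.0007,-0.001,-1,0,0,0,-0.001,0.0007,-0.003,-1,0,0,0,-0.001,0.0007,-0.005,-1,0,0,0,-0.001,0.0007,-0.007,-1,0,0,0,-0.001,0.0007,-0.009,-1,0,0,0,-0.001,0.0007,-0.01,-1,0,0,0,-0.001,0.0007,-0.011,-1,0,0,0,-0.001,0.0007,-0.012,-1,0,0,0,-0.001,0.0007,-0.012,-1,0,0,0,-0.001,0.0007,-0.012,-1],
  squeeze=25,
)

```text
clock: 7.25
position: [0.4986, 0.1723, 0.0871]
ee_rot: [0.0, 0.797, 0.603, 0.0]
contact_force: [-0.0, -0.3, -2.8]
width: 0.0213
gripper_force: 59.7
```

>>> move_arm(
  steps=[0,0,0,0,0,-0.0003,-1,0,0,0,0,0,-0.0006,-1,0,0,0,0,0,-0.0009,-1,0,0,0,0,0,-0.0012,-1,0,0,0,0,0,-0.0015,-1,0,0,0,0,0,-0.0018,-1,0,0,0,0,0,-0.002,-1,0,0,0,0,0,-0.002,-1,0,0,0,0,0,-0.002,-1,0,0,0,0,0,-0.002,-1],
)

```text
clock: 8.25
position: [0.4986, 0.1723, 0.0851]
ee_rot: [0.0, 0.797, 0.603, 0.0]
contact_force: [-0.7, -0.3, -3.4]
width: 0.0207
gripper_force: 59.7
```

>>> move_arm(
  steps=[0,0,0,0,0,-0.0003,-1,0,0,0,0,0,-0.0006,-1,0,0,0,0,0,-0.0009,-1,0,0,0,0,0,-0.0012,-1,0,0,0,0,0,-0.0015,-1,0,0,0,0,0,-0.0015,-1,0,0,0,0,0,-0.0015,-1,0,0,0,0,0,-0.0015,-1,0,0,0,0,0,-0.0015,-1,0,0,0,0,0,-0.0015,-1],
  squeeze=25,
)

```text
clock: 9.25
position: [0.4985, 0.1723, 0.0836]
ee_rot: [0.0, 0.797, 0.603, 0.0]
contact_force: [-0.2, -1.2, -1.8]
width: 0.0213
gripper_force: 59.7
```

Run:
```python
from h import *
np.set_printoptions(precision=4,suppress=True)
s=manip.get_state(); print(s['position'],s['contact_force'],s['moment'],s['width'],s['gripper_force'])
```

```text
[0.4985 0.1723 0.0836] [-0.2413 -1.1834 -1.7759] [-0.0618  0.01   -0.0129] 0.021300657287224842 59.692456126213074
```

>>> move_arm(
  steps=[0,0,0,0,0,-0.0003,-1,0,0,0,0,0,-0.0006,-1,0,0,0,0,0,-0.0009,-1,0,0,0,0,0,-0.0012,-1,0,0,0,0,0,-0.0015,-1,0,0,0,0,0,-0.0015,-1,0,0,0,0,0,-0.0015,-1,0,0,0,0,0,-0.0015,-1,0,0,0,0,0,-0.0015,-1,0,0,0,0,0,-0.0015,-1],
)

```text
clock: 10.25
position: [0.4986, 0.1723, 0.0821]
ee_rot: [0.0, 0.797, 0.603, 0.0]
contact_force: [-0.4, -0.0, -2.7]
width: 0.0207
gripper_force: 59.7
```

Run:
```python
from h import *
np.set_printoptions(precision=4,suppress=True)
s=manip.get_state(); print(s['position'],s['contact_force'],s['moment'],s['width'],s['gripper_force'])
```

```text
[0.4986 0.1723 0.0821] [-0.3886 -0.0396 -2.7155] [-0.0121  0.0087  0.0128] 0.020739165177750297 59.692588448524475
```

>>> move_arm(
  steps=[0,0,0,0,0,-0.0005,-1,0,0,0,0,0,-0.001,-1,0,0,0,0,0,-0.0015,-1,0,0,0,0,0,-0.002,-1,0,0,0,0,0,-0.0025,-1,0,0,0,0,0,-0.003,-1,0,0,0,0,0,-0.0035,-1,0,0,0,0,0,-0.004,-1,0,0,0,0,0,-0.004,-1,0,0,0,0,0,-0.004,-1],
)

```text
clock: 11.25
position: [0.4985, 0.1723, 0.0781]
ee_rot: [0.0, 0.798, 0.603, 0.0]
contact_force: [0.8, 0.4, -2.9]
width: 0.0209
gripper_force: 59.7
```

Run:
```python
from h import *
np.set_printoptions(precision=4,suppress=True)
s=manip.get_state(); print(s['position'],s['contact_force'],s['moment'],s['width'],s['gripper_force'])
```

```text
[0.4985 0.1723 0.0781] [ 0.8058  0.4175 -2.9384] [ 0.0228 -0.0104 -0.022 ] 0.020878459035924887 59.69299256801605
```

>>> move_arm(
  steps=[0,0,0,0,0,-0.0008,-1,0,0,0,0,0,-0.0016,-1,0,0,0,0,0,-0.0024,-1,0,0,0,0,0,-0.0032,-1,0,0,0,0,0,-0.004,-1,0,0,0,0,0,-0.0048,-1,0,0,0,0,0,-0.0056,-1,0,0,0,0,0,-0.006,-1,0,0,0,0,0,-0.006,-1,0,0,0,0,0,-0.006,-1],
)

```text
clock: 12.25
position: [0.4985, 0.1723, 0.072]
ee_rot: [0.0, 0.797, 0.603, 0.0]
contact_force: [-0.7, 0.6, -2.2]
width: 0.0212
gripper_force: 59.7
```

>>> move_arm(
  steps=[0,0,0,0,0,-0.0003,-1,0,0,0,0,0,-0.0006,-1,0,0,0,0,0,-0.0009,-1,0,0,0,0,0,-0.0012,-1,0,0,0,0,0,-0.0015,-1,0,0,0,0,0,-0.0018,-1,0,0,0,0,0,-0.002,-1,0,0,0,0,0,-0.002,-1,0,0,0,0,0,-0.002,-1,0,0,0,0,0,-0.002,-1],
)

```text
clock: 13.25
position: [0.4986, 0.1723, 0.0701]
ee_rot: [0.0, 0.797, 0.603, 0.0]
contact_force: [0.0, 0.9, -2.6]
width: 0.0213
gripper_force: 59.7
```

>>> move_arm(
  steps=[0,0,0,0,0,-0.0002,-1,0,0,0,0,0,-0.0004,-1,0,0,0,0,0,-0.0006,-1,0,0,0,0,0,-0.0008,-1,0,0,0,0,0,-0.001,-1,0,0,0,0,0,-0.0012,-1,0,0,0,0,0,-0.0012,-1,0,0,0,0,0,-0.0012,-1,0,0,0,0,0,-0.0012,-1,0,0,0,0,0,-0.0012,-1],
)

```text
clock: 14.25
position: [0.4985, 0.1723, 0.0689]
ee_rot: [0.0, 0.797, 0.603, 0.0]
contact_force: [-0.5, 0.4, -2.3]
width: 0.0209
gripper_force: 60.0
```

Run:
```python
from h import *
np.set_printoptions(precision=4,suppress=True)
s=manip.get_state(); print(s['position'],s['contact_force'],s['moment'],s['width'],s['gripper_force'])
```

```text
[0.4985 0.1723 0.0689] [-0.4516  0.4344 -2.2828] [-0.0075  0.0235  0.0089] 0.02087306720845643 60.00562369823456
```

>>> move_arm(
  steps=[0,0,0,0,0,-0.0002,-1,0,0,0,0,0,-0.0004,-1,0,0,0,0,0,-0.0006,-1,0,0,0,0,0,-0.0008,-1,0,0,0,0,0,-0.0008,-1,0,0,0,0,0,-0.0008,-1,0,0,0,0,0,-0.0008,-1,0,0,0,0,0,-0.0008,-1,0,0,0,0,0,-0.0008,-1,0,0,0,0,0,-0.0008,-1],
)

```text
clock: 15.25
position: [0.4985, 0.1724, 0.0689]
ee_rot: [0.0, 0.797, 0.603, 0.0]
contact_force: [-1.8, -0.3, 6.5]
width: 0.0211
gripper_force: 61.0
```

Contact at z = 0.0689 matches the fully-home height: grip offset 0.0369 plus 0.032. I'll ease off, open the gripper and lift.

>>> move_arm(
  steps=[0,0,0,0,0,0.0006,-1,0,0,0,0,0,0.0006,-1,0,0,0,0,0,0.0006,0.1,0,0,0,0,0,0.0006,0.1,0,0,0,0,0,0.0006,0.1,0,0,0,0,0,0.0006,0.1,0,0,0,0,0,0.01,0.1,0,0,0,0,0,0.03,0.1,0,0,0,0,0,0.06,0.1,0,0,0,0,0,0.1,0.1],
)

```text
clock: 16.25
position: [0.4974, 0.1721, 0.1683]
ee_rot: [-0.001, 0.797, 0.603, -0.001]
contact_force: [0.7, 0.9, -0.2]
width: 0.0468
gripper_force: 0.0
```

Run:
```python
from h import *
np.set_printoptions(precision=4,suppress=True)
s=manip.get_state(); print(s['position'],s['ee_rot'],s['contact_force'],s['width'],s['qpos'])
grab('scene','scene3')
def crop(f,x0,y0,w,h,k):
    a=cv2.imread(f'pics/{f}.png')[y0:y0+h,x0:x0+w]; return cv2.resize(a,(w*k,h*k),interpolation=cv2.INTER_CUBIC)
cv2.imwrite('pics/v3.png',crop('scene3',225,85,130,100+20,5))
```

```text
[0.4974 0.1721 0.1683] [-0.0007  0.7975  0.6033 -0.0015] [ 0.6969  0.9465 -0.2335] 0.046785837815942234 [ 0.2008  0.2639  1.7324 -0.0001  1.1484  0.4763]
```

View pics/v3.png

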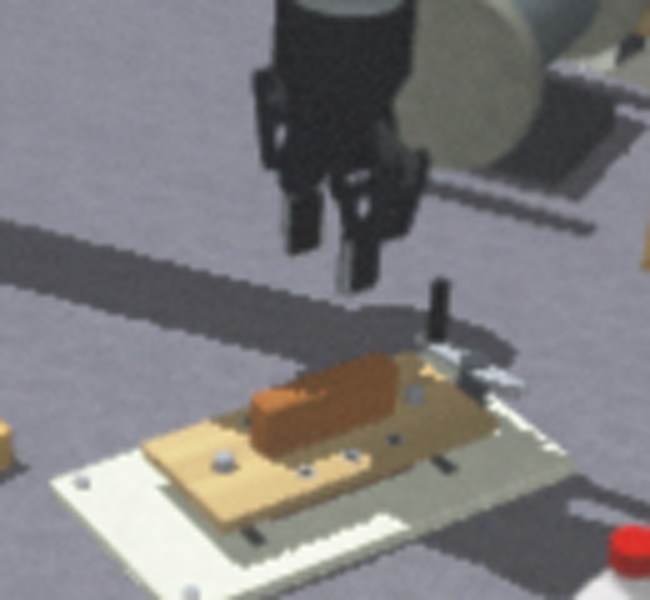

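The picture shows the template seated, with both pin tips through its holes at (223,460) and (413,392). The clamp is still open and its peg is at (440,283). Next I turn the tool so it closes along the peg's tangent, and go above the peg.

>>> move_arm(
  steps=[0,0,0.027,-0.002,0.119,-0.005,0.1,0,0,0.054,-0.002,0.119,-0.005,0.1,0,0,0.081,-0.002,0.119,-0.005,0.1,0,0,0.104,-0.002,0.119,-0.005,0.1,0,0,0.127,-0.002,0.119,-0.005,0.1,0,0,0.15,-0.002,0.119,-0.005,0.1,0,0,0.173,-0.002,0.119,-0.005,0.1,0,0,0.196,-0.002,0.119,-0.005,0.1,0,0,0.219,-0.002,0.119,-0.005,0.1,0,0,0.235,-0.002,0.119,-0.005,0.1],
)

```text
clock: 17.3
position: [0.4966, 0.2914, 0.1636]
ee_rot: [0.0, 0.181, 0.983, 0.0]
contact_force: [1.1, 0.0, -0.1]
width: 0.047
gripper_force: 0.0
```

Run:
```python
from fit import *
s=manip.get_state(); w,x,y,z=s['ee_rot']; print(s['position'],s['ee_rot'],np.degrees(2*np.arctan2(y,x))-90,s['qpos'],s['width'])
q=[.4964,.1724,0,-.2764]
S3=load('scene3'); o=px([(440,283),(440,335)],5,225,85)
P=lambda a,z:[-.034*np.cos(a),.118+.034*np.sin(a),z]
for a in(-.3,-.2,-.13,0,.1): print(a,(proj(S3,W(q,[P(a,.093),P(a,.051)]))-o).ravel(),W(q,[P(a,.07)])[0])
```

```text
[0.4966 0.2914 0.1636] [0.0003 0.181  0.9835 0.0003] 69.14474355048708 [ 0.4098  0.3356  1.637   0.      1.1681 -0.797 ] 0.04702757595956949
-0.3 [-0.7174  0.4632 -1.8353  1.4456] [0.4946 0.2851 0.07  ]
-0.2 [-0.0431  0.0668 -1.1709  1.0384] [0.4947 0.2885 0.07  ]
-0.13 [ 0.477  -0.185  -0.6588  0.7795] [0.495  0.2909 0.07  ]
0 [ 1.5381 -0.5921  0.3858  0.3604] [0.4959 0.2952 0.07  ]
0.1 [ 2.4294 -0.8486  1.2628  0.0958] [0.497  0.2984 0.07  ]
```

>>> move_arm(
  steps=[0,0,0.02,-0.0016,-0.0005,0,0.1,0,0,0.035,-0.0016,-0.0005,-0.01,0.1,0,0,0.035,-0.0016,-0.0005,-0.03,0.1,0,0,0.035,-0.0016,-0.0005,-0.05,0.1,0,0,0.035,-0.0016,-0.0005,-0.07,0.1,0,0,0.035,-0.0016,-0.0005,-0.089,0.1,0,0,0.035,-0.0016,-0.0005,-0.089,0.1,0,0,0.035,-0.0016,-0.0005,-0.089,-0.6,0,0,0.035,-0.0016,-0.0005,-0.089,-0.6,0,0,0.035,-0.0016,-0.0005,-0.089,-0.6],
  squeeze=20,
)

```text
clock: 18.3
position: [0.4958, 0.2912, 0.0754]
ee_rot: [0.001, 0.075, 0.997, 0.001]
contact_force: [-0.2, 0.2, 0.2]
width: 0.0171
gripper_force: 0.0
```

Run:
```python
from fit import *
s=manip.get_state(); w,x,y,z=s['ee_rot']; print(s['position'],np.degrees(2*np.arctan2(y,x))-90,s['contact_force'],s['moment'],s['width'],s['gripper_force'])
grab('scene','scene4')
a=cv2.imread('pics/scene4.png')[95:195,270:380]; cv2.imwrite('pics/v4.png',cv2.resize(a,(660,600),interpolation=cv2.INTER_CUBIC))
q=[.4964,.1724,0,-.2764]; p0=s['position']
P=lambda a:[-.034*np.cos(a),.118+.034*np.sin(a),.07]
for a in np.r_[-.14:1.7:.19, 1.6]: print(round(a,2),W(q,[P(a)])[0][:2]-[.495,.2905],-(a+.14)/2/np.pi)
```

```text
[0.4958 0.2912 0.0754] 81.42035485872748 [-0.2189  0.1817  0.1783] [-0.0004 -0.009   0.0334] 0.017128283999363367 0.0
-0.14 [-0.0001  0.    ] -0.0
0.05 [0.0014 0.0063] -0.030239439187460117
0.24 [0.004  0.0122] -0.060478878374920234
0.43 [0.0077 0.0175] -0.09071831756238036
0.62 [0.0124 0.022 ] -0.12095775674984047
0.81 [0.0178 0.0255] -0.15119719593730058
1.0 [0.0237 0.028 ] -0.18143663512476071
1.19 [0.0301 0.0292] -0.21167607431222082
1.38 [0.0365 0.0293] -0.24191551349968093
1.57 [0.0429 0.0281] -0.272154952687141
1.6 [0.0438 0.0278] -0.27692960097989794
```

View pics/v4.png

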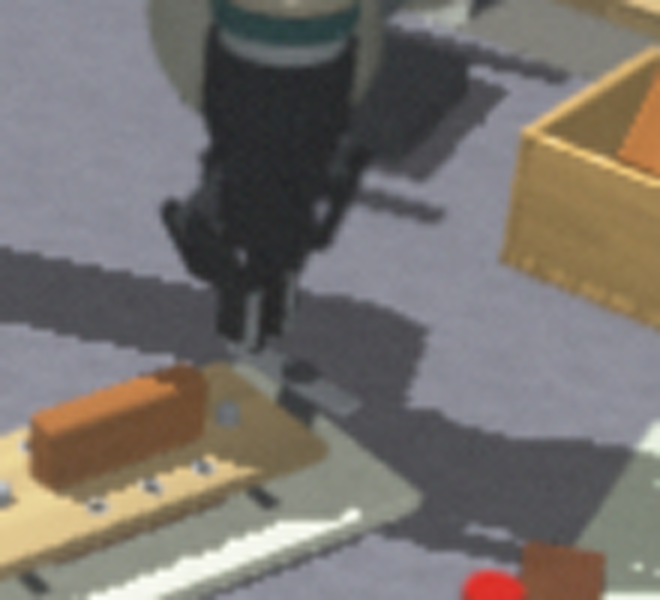

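The fingers stand around the peg at about (255,320), just clear of the bar. Now I follow the arc.

>>> move_arm(
  steps=[0,0,-0.015,0.0006,0.0032,0,-0.6,0,0,-0.03,0.0014,0.0063,0,-0.6,0,0,-0.045,0.0027,0.0093,0,-0.6,0,0,-0.06,0.004,0.0122,0,-0.6,0,0,-0.076,0.0058,0.0149,0,-0.6,0,0,-0.091,0.0077,0.0175,0,-0.6,0,0,-0.106,0.01,0.0198,0,-0.6,0,0,-0.121,0.0124,0.022,0,-0.6,0,0,-0.136,0.0151,0.0238,0,-0.6,0,0,-0.151,0.0178,0.0255,0,-0.6],
)

```text
clock: 19.35
position: [0.5111, 0.316, 0.0746]
ee_rot: [-0.001, 0.524, 0.852, -0.001]
contact_force: [-3.3, -0.5, 2.3]
width: 0.0169
gripper_force: 1.7
```

Run:
```python
from fit import *
s=manip.get_state(); w,x,y,z=s['ee_rot']; print(s['position'],np.degrees(2*np.arctan2(y,x))-90,s['contact_force'],s['moment'],s['width'],s['gripper_force'])
```

```text
[0.5111 0.316  0.0746] 26.8320290082721 [-3.3361 -0.5045  2.3454] [-0.1029  0.4987  0.0501] 0.016895263786772738 1.6860076412558556
```

>>> move_arm(
  steps=[0,0,-0.015,0.003,0.0013,0,-0.6,0,0,-0.03,0.0059,0.0025,0,-0.6,0,0,-0.045,0.0091,0.0032,0,-0.6,0,0,-0.06,0.0123,0.0037,0,-0.6,0,0,-0.076,0.0155,0.0039,0,-0.6,0,0,-0.091,0.0187,0.0038,0,-0.6,0,0,-0.106,0.0219,0.0033,0,-0.6,0,0,-0.121,0.0251,0.0026,0,-0.6,0,0,-0.126,0.026,0.0023,0,-0.6,0,0,-0.126,0.026,0.0023,0,-0.6],
)

```text
clock: 20.35
position: [0.5382, 0.3196, 0.0745]
ee_rot: [-0.001, 0.811, 0.586, 0.0]
contact_force: [-3.3, 3.4, 0.2]
width: 0.0168
gripper_force: 1.5
```

Run:
```python
from fit import *
s=manip.get_state(); w,x,y,z=s['ee_rot']; print(s['position'],np.degrees(2*np.arctan2(y,x))-90,s['contact_force'],s['moment'],s['width'],s['gripper_force'])
grab('scene','scene5')
a=cv2.imread('pics/scene5.png')[95:195,270:380]; cv2.imwrite('pics/v5.png',cv2.resize(a,(660,600),interpolation=cv2.INTER_CUBIC))
```

```text
[0.5382 0.3196 0.0745] -18.322604752904965 [-3.2657  3.3828  0.2155] [ 0.5245  0.3811 -0.0131] 0.016823408579706087 1.4999482780694962
```

>>> move_arm(
  steps=[0,0,0,0.0005,-0.0001,0,-0.6,0,0,0,0.001,-0.0003,0,-0.6,0,0,0,0.0015,-0.0004,0,-0.6,0,0,0,0.002,-0.0006,0,-0.6,0,0,0,0.0025,-0.0007,0,-0.6,0,0,0,0.0025,-0.0007,0,-0.6,0,0,0,0.0025,-0.0007,0,-0.6,0,0,0,0.0025,-0.0007,0,-0.6,0,0,0,0.0025,-0.0007,0,-0.6,0,0,0,0.0025,-0.0007,0,-0.6],
)

```text
clock: 21.4
position: [0.541, 0.318, 0.0741]
ee_rot: [-0.0, 0.811, 0.586, -0.0]
contact_force: [-3.5, 3.1, 3.0]
width: 0.0168
gripper_force: 2.4
```

>>> move_arm(
  steps=[0,0,0,0.0005,-0.0001,0,-0.6,0,0,0,0.001,-0.0003,0,-0.6,0,0,0,0.0015,-0.0004,0,-0.6,0,0,0,0.002,-0.0006,0,-0.6,0,0,0,0.002,-0.0006,0,-0.6,0,0,0,0.002,-0.0006,0,-0.6,0,0,0,0.002,-0.0006,0,-0.6,0,0,0,0.002,-0.0006,0,-0.6,0,0,0,0.002,-0.0006,0,-0.6,0,0,0,0.002,-0.0006,0,-0.6],
)

```text
clock: 22.4
position: [0.5411, 0.3179, 0.074]
ee_rot: [-0.001, 0.811, 0.585, -0.001]
contact_force: [-7.5, 4.8, 4.5]
width: 0.0171
gripper_force: 4.4
```

Force rises while the position stays put, so the clamp is at its stop. I'll back off, open and lift clear.

>>> move_arm(
  steps=[0,0,0,-0.0025,0.0008,0,-0.6,0,0,0,-0.0035,0.001,0,-0.4,0,0,0,-0.0035,0.001,0,-0.2,0,0,0,-0.0035,0.001,0,-0.2,0,0,0,-0.0035,0.001,0,-0.2,0,0,0,-0.0035,0.001,0.02,-0.2,0,0,0,-0.0035,0.001,0.05,-0.2,0,0,0,-0.0035,0.001,0.09,-0.2,0,0,0,-0.0035,0.001,0.14,-0.2,0,0,0,-0.0035,0.001,0.16,-0.2],
)

```text
clock: 23.4
position: [0.542, 0.319, 0.2394]
ee_rot: [0.001, 0.811, 0.586, 0.004]
contact_force: [0.2, 0.2, 0.4]
width: 0.0344
gripper_force: 0.0
```

>>> move_arm(
  steps=[0,0,0,-0.05,0.03,0,-0.2,0,0,0,-0.1,0.05,0,-0.2,0,0,0,-0.15,0.07,0,-0.2,0,0,0,-0.15,0.07,0,-0.2,0,0,0,-0.15,0.07,0,-0.2,0,0,0,-0.15,0.07,0,-0.2,0,0,0,-0.15,0.07,0,-0.2,0,0,0,-0.15,0.07,0,-0.2,0,0,0,-0.15,0.07,0,-0.2,0,0,0,-0.15,0.07,0,-0.2],
)

```text
clock: 24.4
position: [0.3905, 0.388, 0.2338]
ee_rot: [0.0, 0.811, 0.585, -0.0]
contact_force: [0.2, -0.7, 1.3]
width: 0.0337
gripper_force: 0.0
```

Run:
```python
from h import *
s=manip.get_state(); print(s['position'],s['contact_force'],s['width'])
grab('scene','scene6');grab('top','top6')
def crop(f,x0,y0,w,h,k):
    a=cv2.imread(f'pics/{f}.png')[y0:y0+h,x0:x0+w]; return cv2.resize(a,(w*k,h*k),interpolation=cv2.INTER_CUBIC)
cv2.imwrite('pics/v6.png',np.hstack([crop('top6',115,145,100,115,4),crop('scene6',250,125,100,115,4)]))
```

```text
[0.39046873 0.38800277 0.23383326] [ 0.24957087 -0.66025904  1.30041259] 0.03374565564226803
```

View pics/v6.png

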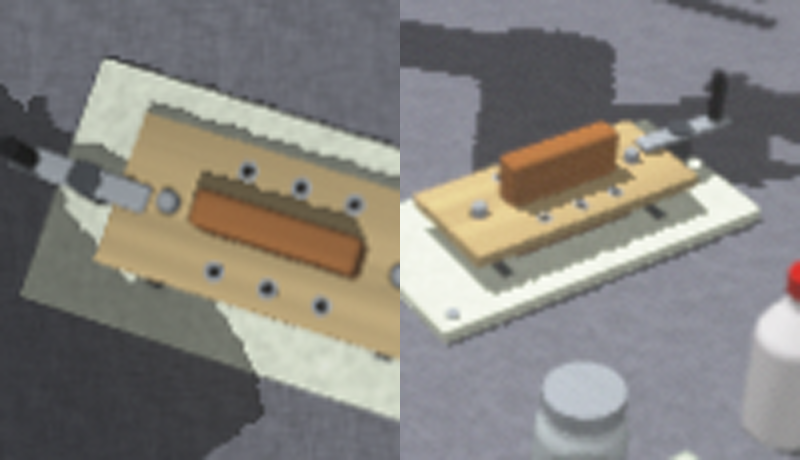

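The clamp nose at (130,193) in the top view lies over the template's end, in line with the jig's y axis. The template is flat with the pins through it, the glue bottle and jar are standing, and the arm is clear.

```bash
python3 -c "
from rig import manip
print(manip.sign_off())"
```

```text
the job is handed in; nothing more can be done
None
```

The job is handed in: the template lies flat on the workpiece with both pins through it, the clamp is swung to its stop over the template's end, the glue bottle and screw jar are still standing, and the run took about 24 s; no verdict came back.

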